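Clamp the blank cap onto the vacuum port

ROBOT

A 7-joint arm with a two-finger parallel gripper is mounted at the origin on the work surface. World frame = base frame: x ahead of the robot, y to its left, z up, the work surface at z = 0. Lengths are in m, angles in degrees, forces in N, time in s.
With the tool pointing down it reaches from about 0.425 to 0.875 m from the base axis. Payload 4.7 kg.
Tool frame: the origin (TCP) lies on the centre line of the jaws, within the pads' length; the fingertips stand 25 mm ahead of it and the grasp point (between the pads) lies 6 mm ahead of it; z points along the fingers, y is the direction in which the jaws open and shut (so a half turn about z gives the same grasp; the last joint's range is limited). The gripper opens to 87 mm and grips with 3 to 60 N. Pads are 19 mm wide; open, the fingers measure 117 mm over their backs; the gripper's body (75 mm by 190 mm) begins 51 mm behind the grasp point.
Start: joints at [71.11, 18.392, -4.016, 83.108, 1.295, 78.541, -3.26], TCP at [0.219, -0.612, 0.248] pointing down, gripper open.
Joint ranges: [-163.93, 163.93], [-17.29, 119.83], [-79.2, 71.16], [3.27, 140.29], [-89.18, 269.18], [5.43, 117.66], [-154.24, 154.24]. Speed limits (degrees/s): [147.25, 147.25, 180, 180, 180, 180, 180].

INTERFACE

Orientations are given as [roll, pitch, yaw] about the fixed x, y, z axes, in that order (R = Rz(yaw) Ry(pitch) Rx(roll)).
In Python, from cell import env gives the robot as it stands.
- The arm moves only by the shell command python3 -m creep 'ROWS' [OPENING] [FORCE]. ROWS is JSON, a list of rows, each an object of numbers: "tx", "ty", "tz": the shift along the tool's x, y, z in m; "rx", "ry", "rz": the turn, a rotation vector about the tool's x, y, z in degrees. In form: [{"tx": .., "ty": .., "tz": .., "rx": .., "ry": .., "rz": ..}, ...]. A call has 1 to 20 rows; each row shifts and turns the commanded pose from where the row before left it, along the tool's axes as they then stand; what a row does not reach is not made up. A row lasts 1/8 s, in which the tool goes at most 62.5 mm and 10.7 degrees, less where a joint would pass 70% of its speed; a pose out of reach is approached as far as the arm can. A call is refused whole if a number of a shift passes 0.0625 or a number of a turn 10.7, either way. A call with a gripper value outside its range is refused whole. OPENING is the finger opening in m, from 0 to 0.087, set as the call begins (- or left out, the last holds). The fingers move at their own pace and stop on an object; FORCE is the grip in N (left out, the last holds). Time passes only in rows, so rows that do not move let the fingers close. It gives the time, the measured TCP pose, the force and the opening at its end, in the units of the state.
- env.get_obs(): the state, without advancing time (a new reading comes with each control period).
- env.read_camera(name): name is "scene" or "top" or "wrist"; returns a dict with "pixels" (400x640x3 uint8, red, green, blue), "intrinsics" (3x3 intrinsics, pixels), "R" (3x3) and "t" (3): a world point X has camera coordinates R X + t. Camera axes: x right, y down, z forward; pixel columns grow to the right and rows downward; lengths in m; the calibration is good to about 2 mm. The wrist camera is an equidistant fisheye: a pixel r from the principal point sees the ray r / f radians off the axis. A picture is of the moment at which its call begins. There is no depth.
- env.sign_off(): hands the job in, once; it reports no verdict.
The state is a dict: "time_s": time; "qpos": joint angles; "joint_velocities": joint speeds; "effort": joint torques, N m; "tool_pos": TCP position; "tool_rot": TCP orientation; "force": force on the tool from outside, world axes, zero at the start; "wrist_torque": the same for the moment, N m; "grip_width": finger opening in m.
Only numpy, scipy, OpenCV 4.12 (cv2) and the standard library are available. Lean on these libraries where they do the work, as an engineer would, in place of code of your own. Each camera call takes 0.05 s, during which the arm holds its last target.

TASK

Close the quick clamp that seals the brass cap on the vacuum port: with the outside of a finger, swing the blue clamp strap round over the cap until it is fully home against its stop, and then push the red cam lever all the way down. Leave the cap seated on the port and do not disturb the other things on the bench.

Things in the scene. Friction and masses are not known exactly. Their poses are not given: they have to be found in the camera images.
- fixture: Fixed grey clamp fixture, base plate 100 (x) x 235 (y) x 12 mm. Origin: on the bench under the port's axis; z up. In its frame (mm): strap pivot axis x 0, y -90; catch y 95 to 117, x -33 to 17: a slot at z 82 to 100, open to +x, that takes the strap's end, with a roof up to z 108; port's side pipe, 38 wide, to x -75, below z 50.
- port_top (a point): Centre of the vacuum port's rim (55 mm in diameter), 60 mm above the bench, on the fixture's axis; the cap sits on it.
- strap (a joint): Blue metal clamp strap, a bar turning level about its pivot; it carries the cam lever. rad: 0 = home, along the fixture's +y across the cap, its end in the catch's slot, at a hard stop; grows as it opens, clockwise seen from above (1.57 = along the fixture's +x). Light friction, 1 to 2 N at the yellow mark; stays where left.
- strap_mark (a point): Centre of the top face of the yellow band on the strap, 140 mm from the pivot, 96 mm above the bench; a good place to push on the side face, beyond the cap. Strap: 22 mm wide (32 mm round the cam, 50 to 130 mm from the pivot), 12 thick (84 to 96 mm above the bench), reaching 207 mm from the pivot.
- strap_pivot (a point): Point on the strap's vertical pivot axis, 96 mm above the bench.
- lever (a joint): Steel cam lever with red paddle, carried by the strap on a level pin across it, 90 mm from the pivot. rad: 0 = fully down (level, along the strap, pointing back to the pivot, hard stop; its cam then squeezes the cap by about 0.5 mm); grows as it is raised, 1.1 = steeply up. Reaches 90 mm from the pin. Needs about 3 to 5 N at the paddle; stays where left.
- lever_paddle (a point): Centre of the upper face of the red paddle (26 mm wide, 34 long, 10 thick), 73 mm along the lever from its pin and 5 mm above the lever's mid plane; 111 mm above the bench when the lever is down.
- lever_pin (a point): Centre of the lever's hinge pin, 106 mm above the bench, 90 mm from the strap's pivot axis; above the cap when the strap is home.
- cap: Loose brass blank cap, 55 mm in diameter, 12 mm thick, with a 24 mm boss on top (top at 78 mm above the bench), seated on the port's rim by a 5 mm spigot below. Origin: centre of the disc's underside, 60 mm above the bench. Must stay seated. The raised cam passes 2 mm or more above it.
- nipple: Bystander: steel double-flange nipple standing upright, 40 mm in diameter, 50 mm tall. Origin: centre of underside.
- ringclamp: Bystander: aluminium ring clamp with brass wing nut, lying flat, 60 mm in diameter, 16 mm high, the wing nut reaching 54 mm along its +x. Origin: centre of underside.
- bottle: Bystander: amber bottle, 44 mm in diameter, 85 mm tall. Origin: centre of underside.
- screwdriver: Bystander: screwdriver lying on the bench.
- wrench: Bystander: wrench lying on the bench.
- jar: Bystander: clear jar with blue lid, 60 mm in diameter, 70 mm tall. Origin: centre of underside.
- valveknob: Bystander: black valve part standing upright, 44 mm in diameter, 46 mm tall. Origin: centre of underside.
Things that resemble listed ones, but are neither listed nor needed, are in the scene too. Of the things like the cap, leave any that is purple; of the rest the smaller one is meant.

How it is judged (in metres and radians):
On the way, in this order (a step that is already met when the one before it is completed fails the run):
1. the strap is swung home over the cap while the lever is still up (value of joint strap below 0.06 rad and value of joint lever above 0.5 rad), for 0.1 s.
2. the lever is pushed fully down (value of joint strap below 0.06 rad and value of joint lever below 0.08 rad), for 0.2 s.
At the end, for the whole second after the job is handed in: The strap is within 0.06 rad of home, the lever within 0.08 rad of fully down, and the cap sits flat at rest on the port (within 6 mm of its axis, within 2.5 mm of its seated height, tilt under 0.06 rad) (all of step 2 and horizontal distance between cap and fixture below 0.006 m and z of cap in the frame of fixture between 0.0575 and 0.0625 m and angle between cap's own z axis and vertical below 0.06 rad and linear speed of cap below 0.02 m/s); the robot touches nothing.
It fails at once if the lever is pushed down before the strap is home (value of joint lever below 0.4 rad and value of joint strap above 0.15 rad).
It fails at once if the cap is lifted or knocked off the port (distance of cap from where it was at the start of the episode above 0.008 m or angle between cap's own z axis and vertical above 0.2 rad).
It fails at once if a bystander is lifted, carried or shoved more than 25 mm, or knocked over (distance of any of nipple, ringclamp, bottle, screwdriver, wrench, jar, valveknob from where it was at the start of the episode above 0.025 m or angle between any of nipple, bottle, jar, valveknob's own z axis and vertical above 0.5 rad).
It also fails if it takes over 51 s, if anything falls off the work surface, if the arm or the gripper's body presses on something with over 40 N, if the wrist force passes 120 N, or if a joint passes its speed limit or range.

## Working session

There is one attempt and no reset: what is moved stays moved. The work goes in short steps, Python scripts to look and compute and a shell command to move; the robot and the scene stay as the last step left them, time stands still between calls to the robot, and variables do not carry over. Pictures are saved under pics/ and viewed, and the job is handed in when it is done.

```bash
ls; mkdir -p pics
python3 - <<'E'
from cell import env
import cv2
o=env.get_obs(); print(o)
for n in ["scene","top","wrist"]:
    c=env.read_camera(n); cv2.imwrite(f"pics/{n}0.png",c["pixels"][:,:,::-1]); print(n,c["intrinsics"],c["R"],c["t"])
E
```

```text
pics
{'time_s': 0.0, 'qpos': array([71.10971858, 18.43990672, -4.01411021, 83.17511665,  1.2964891 ,
       78.54238479, -3.25950819]), 'joint_velocities': array([ 0.02716614,  0.03859824,  0.00395977, -0.05138478,  0.03069168,
        0.04428277, -0.06574292]), 'effort': array([-3.48665862e-04, -4.91289997e+01, -4.04113596e-01, -3.12529635e+01,
       -6.40737475e-02,  4.36556130e-02,  1.66960035e-04]), 'tool_pos': array([ 0.21884884, -0.61150065,  0.24644982]), 'tool_rot': array([-1.79887915e+02,  7.75844560e-03,  1.96994838e+01]), 'force': array([ 0.06440521, -0.01483384,  0.11028617]), 'wrist_torque': array([-0.03153242, -0.01923274,  0.03393216]), 'grip_width': 0.087171874288465}
scene [[449.01247259   0.         321.51636451]
 [  0.         449.01247259 204.90196564]
 [  0.           0.           1.        ]] [[ 0.78120345  0.62417254 -0.0113932 ]
 [ 0.33798595 -0.43822054 -0.83290351]
 [-0.52486824  0.64681636 -0.55330094]] [-0.43871072 -0.09664494  1.61096366]
top [[381.56318645   0.         324.57177934]
 [  0.         381.56318645 198.54415226]
 [  0.           0.           1.        ]] [[ 0.01240899 -0.99990495  0.00600885]
 [-0.98439154 -0.01327107 -0.17549126]
 [ 0.17555432 -0.00373739 -0.98446265]] [0.0174607  0.53789961 1.25631564]
wrist [[309.70691629   0.         318.96322366]
 [  0.         309.70691629 194.09528252]
 [  0.           0.           1.        ]] [[ 0.33751134 -0.94132033 -0.00146365]
 [-0.89646412 -0.32190159  0.30451837]
 [-0.28712048 -0.10146629 -0.95250534]] [-0.64789132 -0.03685239  0.39069436]
```

View pics/scene0.png

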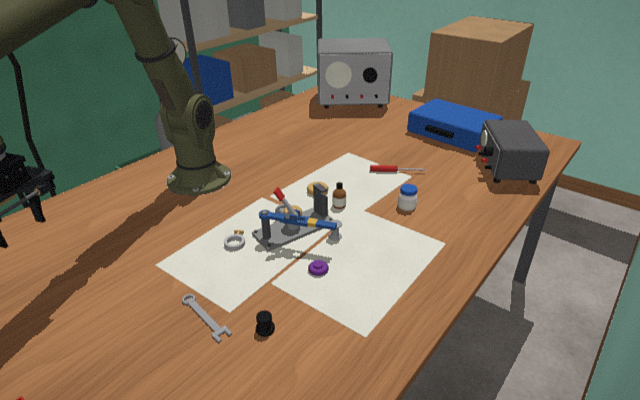

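View pics/top0.png

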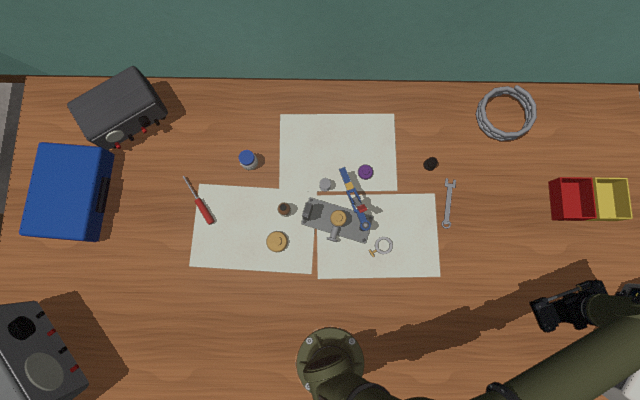

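View pics/wrist0.png

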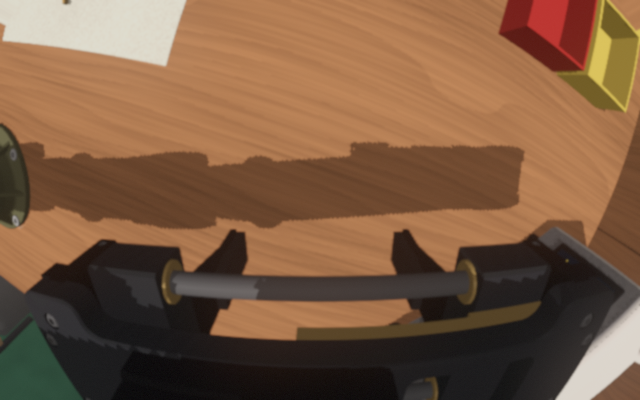

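The scene picture shows the fixture at about (295,225), with the strap open. In the top picture the fixture is at (340,218), the pivot at about (365,225), the mark at about (348,185), and the nipple beside the strap end at (326,185). I'll zoom in.

Run:
```python
import cv2
a=cv2.imread("pics/top0.png")[155:265,260:405]; cv2.imwrite("pics/topz.png",cv2.resize(a,None,fx=5.4,fy=5.4,interpolation=cv2.INTER_CUBIC))
a=cv2.imread("pics/scene0.png")[170:290,210:360]; cv2.imwrite("pics/scenez.png",cv2.resize(a,None,fx=5,fy=5,interpolation=cv2.INTER_CUBIC))
```

```text
(no output)
```

View pics/topz.png

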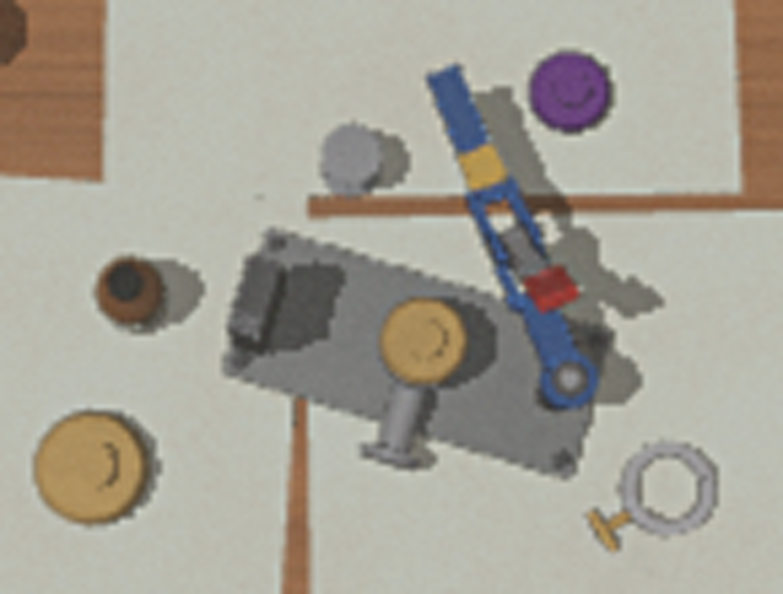

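View pics/scenez.png

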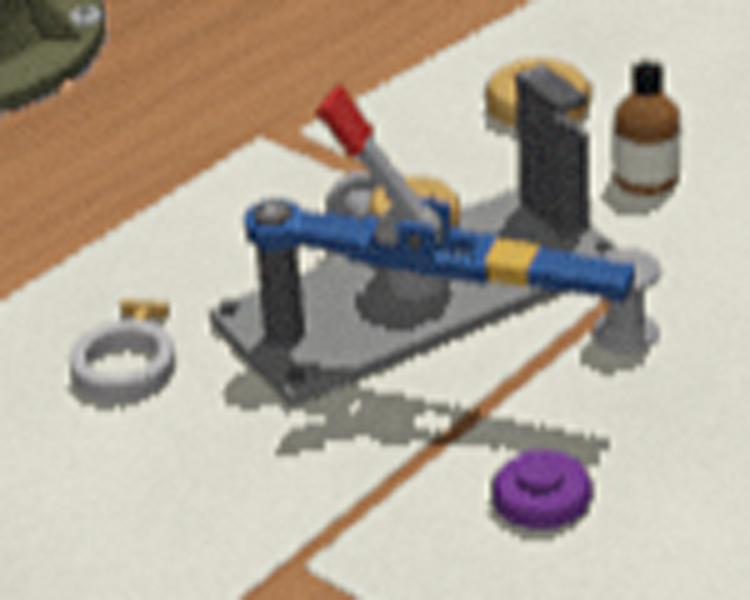

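```bash
cat > h.py <<'E'
import numpy as np
from cell import env
def onplane(c,u,v,z):
    d=c["R"].T@np.linalg.inv(c["intrinsics"])@np.array([u,v,1.]); o=-c["R"].T@c["t"]
    return o+d*(z-o[2])/d[2]
def proj(c,X):
    p=c["intrinsics"]@(c["R"]@np.array(X)+c["t"]); return p[:2]/p[2]
E
python3 - <<'E'
from h import *
c=env.read_camera("top"); s=env.read_camera("scene")
P={"pivot":(570,378,.096),"mark":(483,167,.096),"tip":(445,72,.096),"cap":(423,340,.074),"nipple":(352,158,.05),"bottletop":(125,280,.085),"ring":(669,488,.008),"paddle":(552,287,.17),"plateA":(275,233,.012),"plateB":(228,370,.012),"plateC":(567,475,.012),"catchL":(253,300,.108)}
W={}
for k,(u,v,z) in P.items():
    W[k]=onplane(c,260+u/5.4-.4,155+v/5.4-.4,z); q=proj(s,W[k]); print(k,W[k].round(4),"scenez px",((q-[210,170])*5).round())
a=W["cap"]-W["pivot"]; b=W["mark"]-W["pivot"]
print(np.linalg.norm(a[:2]),np.linalg.norm(b[:2]),np.degrees(np.arctan2(a[1],a[0])),np.degrees(np.arctan2(b[1],b[0])), np.linalg.norm((W["tip"]-W["pivot"])[:2]))
E
```

```text
pivot [ 0.4447 -0.1084  0.096 ] scenez px [271. 212.]
mark [ 0.5738 -0.0558  0.096 ] scenez px [509. 251.]
tip [ 0.6335 -0.0323  0.096 ] scenez px [623. 271.]
cap [ 0.4694 -0.0206  0.074 ] scenez px [411. 191.]
nipple [0.5884 0.0243 0.05  ] scenez px [619. 261.]
bottletop [0.5026 0.1624 0.085 ] scenez px [644.  65.]
ring [ 0.3847 -0.181   0.008 ] scenez px [119. 359.]
paddle [ 0.4885 -0.0902  0.17  ] scenez px [342. 112.]
plateA [0.5461 0.0736 0.012 ] scenez px [613. 250.]
plateB [0.4563 0.1022 0.012 ] scenez px [528. 179.]
plateC [ 0.3919 -0.1154  0.012 ] scenez px [210. 304.]
catchL [0.4879 0.0828 0.108 ] scenez px [546.  78.]
0.09117356072347065 0.13937670740878452 74.29698053170296 22.143898267376162 0.20352911765166
```

```bash
python3 -m creep '[{"tx":0.015,"ty":-0.010},{"tx":0.033,"ty":-0.0224},{"tx":0.033,"ty":-0.0224},{"tx":0.033,"ty":-0.0224},{"tx":0.033,"ty":-0.0224},{"tx":0.033,"ty":-0.0224},{"tx":0.033,"ty":-0.0224},{"tx":0.033,"ty":-0.0224},{"tx":0.033,"ty":-0.0224},{"tx":0.033,"ty":-0.0224},{"tx":0.033,"ty":-0.0224},{"tx":0.033,"ty":-0.0224},{"tx":0.033,"ty":-0.0224},{"tx":0.033,"ty":-0.0224},{"tx":0.033,"ty":-0.0224},{"tx":0.033,"ty":-0.0224},{"tx":0.018,"ty":-0.012},{"rz":-2.4},{}]' 0 20
python3 - <<'E'
from h import *
import cv2
for n in ["wrist","top"]:
    c=env.read_camera(n); p=c["pixels"]
    if n=="top": p=cv2.resize(p[130:290,230:430],None,fx=4,fy=3.75)
    cv2.imwrite(f"pics/{n}1.png",p[:,:,::-1])
E
```

```text
$[0]: bad value
```

```bash
python3 -m creep '[{"tx":0.015,"ty":-0.010,"tz":0,"rx":0,"ry":0,"rz":0},{"tx":0.033,"ty":-0.0224,"tz":0,"rx":0,"ry":0,"rz":0},{"tx":0.033,"ty":-0.0224,"tz":0,"rx":0,"ry":0,"rz":0},{"tx":0.033,"ty":-0.0224,"tz":0,"rx":0,"ry":0,"rz":0},{"tx":0.033,"ty":-0.0224,"tz":0,"rx":0,"ry":0,"rz":0},{"tx":0.033,"ty":-0.0224,"tz":0,"rx":0,"ry":0,"rz":0},{"tx":0.033,"ty":-0.0224,"tz":0,"rx":0,"ry":0,"rz":0},{"tx":0.033,"ty":-0.0224,"tz":0,"rx":0,"ry":0,"rz":0}]' 0 20
```

```text
time_s: 1.35
tool_pos: [0.3956, -0.3694, 0.2478]
tool_rot: [180.0, -0.0, 19.8]
force: [-0.4, -0.6, -0.3]
grip_width: 0.0152
```

```bash
python3 -m creep '[{"tx":0.031,"ty":-0.021,"tz":0,"rx":0,"ry":0,"rz":0},{"tx":0.031,"ty":-0.021,"tz":0,"rx":0,"ry":0,"rz":0},{"tx":0.031,"ty":-0.021,"tz":0,"rx":0,"ry":0,"rz":0},{"tx":0.031,"ty":-0.021,"tz":0,"rx":0,"ry":0,"rz":0},{"tx":0.031,"ty":-0.021,"tz":0,"rx":0,"ry":0,"rz":0},{"tx":0.031,"ty":-0.021,"tz":0,"rx":0,"ry":0,"rz":0},{"tx":0.031,"ty":-0.021,"tz":0,"rx":0,"ry":0,"rz":0},{"tx":0.031,"ty":-0.021,"tz":0,"rx":0,"ry":0,"rz":0},{"tx":0.031,"ty":-0.021,"tz":0,"rx":0,"ry":0,"rz":0},{"tx":0,"ty":0,"tz":0,"rx":0,"ry":0,"rz":-2.4},{"tx":0,"ty":0,"tz":0,"rx":0,"ry":0,"rz":0}]'
python3 - <<'E'
from h import *
import cv2
for n in ["wrist","scene"]:
    c=env.read_camera(n); p=c["pixels"]
    if n=="scene": p=cv2.resize(p[130:290,200:400],None,fx=4,fy=3.75)
    cv2.imwrite(f"pics/{n}1.png",p[:,:,::-1])
E
```

```text
time_s: 2.72
tool_pos: [0.5932, -0.0984, 0.2476]
tool_rot: [180.0, 0.0, 22.2]
force: [0.4, -0.3, 1.3]
grip_width: 0.0005
```

View pics/wrist1.png

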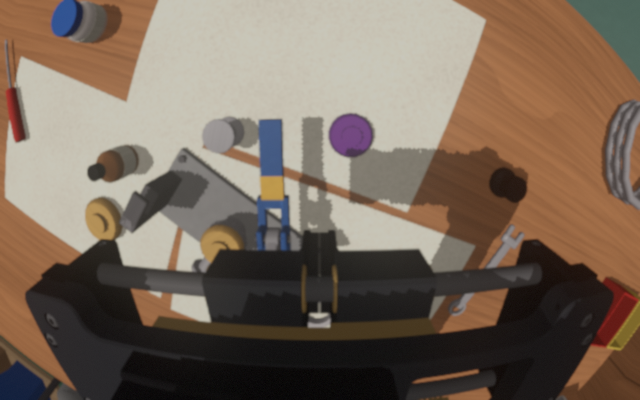

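View pics/scene1.png

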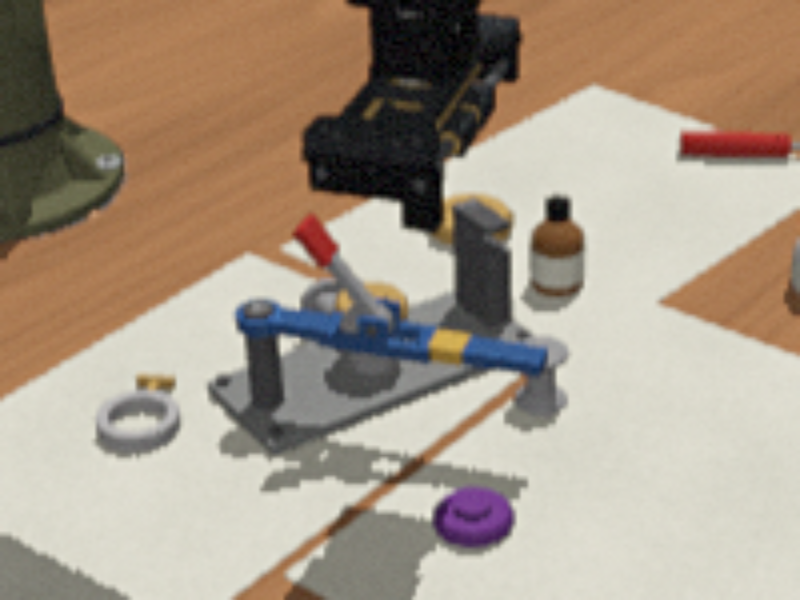

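Wrist view: the strap runs straight up the image at x≈270 (mark at (272,188)), and the closed fingers are at (320,250) on its opening side, so the tool is aligned with the strap. Next I'll descend and close in.

```bash
python3 -m creep '[{"tx":0.002,"ty":0,"tz":0.04,"rx":0,"ry":0,"rz":0},{"tx":0.002,"ty":0,"tz":0.04,"rx":0,"ry":0,"rz":0},{"tx":0,"ty":0,"tz":0.035,"rx":0,"ry":0,"rz":0},{"tx":0,"ty":0,"tz":0.032,"rx":0,"ry":0,"rz":0},{"tx":0,"ty":-0.008,"tz":0,"rx":0,"ry":0,"rz":0},{"tx":0,"ty":-0.008,"tz":0,"rx":0,"ry":0,"rz":0},{"tx":0,"ty":0,"tz":0,"rx":0,"ry":0,"rz":0}]'
python3 - <<'E'
from h import *
import cv2
for n in ["scene"]:
    c=env.read_camera(n); p=c["pixels"]
    if n=="scene": p=cv2.resize(p[130:290,200:400],None,fx=4,fy=3.75)
    cv2.imwrite(f"pics/{n}2.png",p[:,:,::-1])
E
```

```text
time_s: 3.7
tool_pos: [0.5921, -0.0825, 0.1026]
tool_rot: [179.9, -0.2, 22.2]
force: [0.7, -0.5, -0.4]
grip_width: 0.0002
```

View pics/scene2.png

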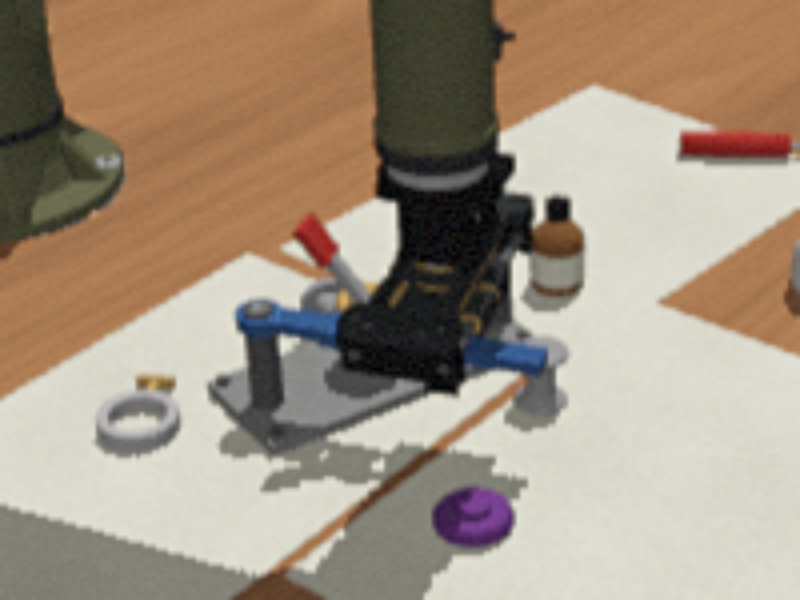

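The closed fingers are just short of the strap beside the mark, with body, lever and nipple all clear. Now the first part of the arc.

```bash
python3 -m creep '[{"tx":0,"ty":-0.005,"tz":0,"rx":0,"ry":0,"rz":0},{"tx":0.001,"ty":-0.005,"tz":0,"rx":0,"ry":0,"rz":-2},{"tx":0.0016,"ty":-0.0102,"tz":0,"rx":0,"ry":0,"rz":-4},{"tx":0.0016,"ty":-0.0102,"tz":0,"rx":0,"ry":0,"rz":-4},{"tx":0.0016,"ty":-0.0102,"tz":0,"rx":0,"ry":0,"rz":-4},{"tx":0.0016,"ty":-0.0102,"tz":0,"rx":0,"ry":0,"rz":-4},{"tx":0.0016,"ty":-0.0102,"tz":0,"rx":0,"ry":0,"rz":-4},{"tx":0.001,"ty":-0.005,"tz":0,"rx":0,"ry":0,"rz":-2},{"tx":0,"ty":0,"tz":0,"rx":0,"ry":0,"rz":0}]'
python3 - <<'E'
from h import *
import cv2
for n in ["scene","wrist"]:
    c=env.read_camera(n); p=c["pixels"]
    if n=="scene": p=cv2.resize(p[130:290,200:400],None,fx=4,fy=3.75)
    cv2.imwrite(f"pics/{n}3.png",p[:,:,::-1])
t=env.get_obs()["tool_pos"]-[.4447,-.1084,0]; print(np.hypot(*t[:2]),np.degrees(np.arctan2(t[1],t[0])))
E
```

```text
time_s: 4.88
tool_pos: [0.5652, -0.0222, 0.1006]
tool_rot: [180.0, -0.0, 46.1]
force: [0.4, 0.0, 0.1]
grip_width: 0.0003
0.14800312687684136 35.36584432169139
```

View pics/scene3.png

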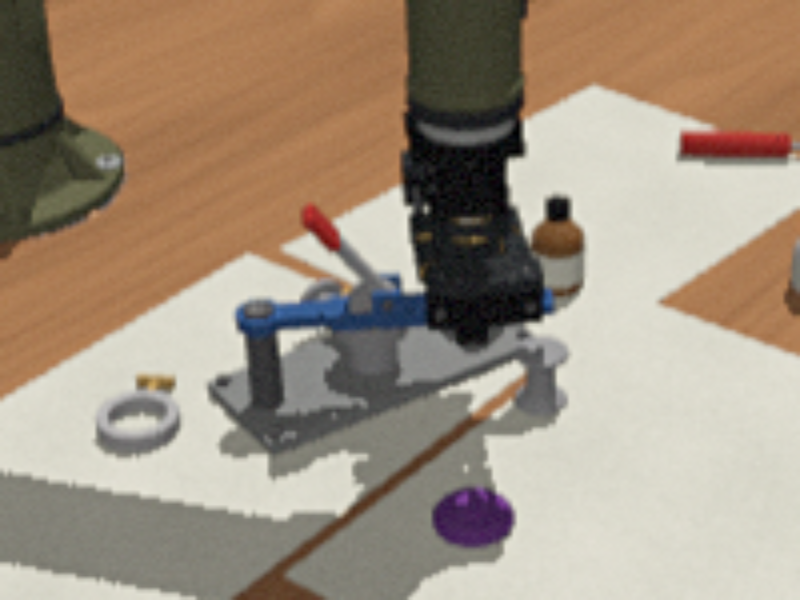

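View pics/wrist3.png

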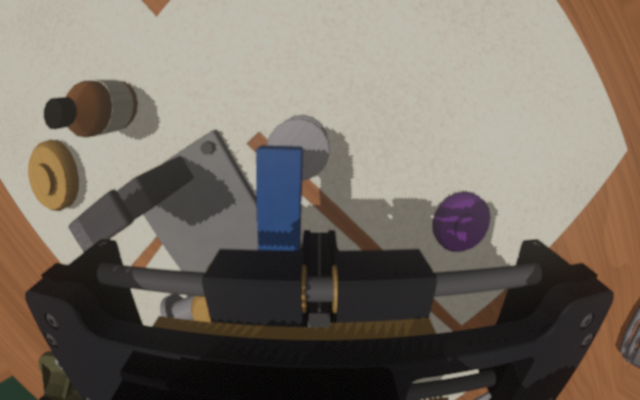

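The strap follows the finger: it lies parallel to the tool at about 46°, and the nipple at (300,145) is untouched, with the strap passing above it. Continuing toward the catch.

```bash
python3 -m creep '[{"tx":0.001,"ty":-0.005,"tz":0,"rx":0,"ry":0,"rz":-2},{"tx":0.0016,"ty":-0.0102,"tz":0,"rx":0,"ry":0,"rz":-4},{"tx":0.0016,"ty":-0.0102,"tz":0,"rx":0,"ry":0,"rz":-4},{"tx":0.0016,"ty":-0.0102,"tz":0,"rx":0,"ry":0,"rz":-4},{"tx":0.0016,"ty":-0.0102,"tz":0,"rx":0,"ry":0,"rz":-4},{"tx":0.001,"ty":-0.005,"tz":0,"rx":0,"ry":0,"rz":-2},{"tx":0.001,"ty":-0.005,"tz":0,"rx":0,"ry":0,"rz":-2},{"tx":0,"ty":0,"tz":0,"rx":0,"ry":0,"rz":0}]'
python3 - <<'E'
from h import *
import cv2
for n in ["scene","wrist"]:
    c=env.read_camera(n); p=c["pixels"]
    if n=="scene": p=cv2.resize(p[130:290,200:400],None,fx=4,fy=3.75)
    cv2.imwrite(f"pics/{n}4.png",p[:,:,::-1])
t=env.get_obs()["tool_pos"]-[.4447,-.1084,0]; print(np.hypot(*t[:2]),np.degrees(np.arctan2(t[1],t[0])))
E
```

```text
time_s: 5.98
tool_pos: [0.5247, 0.0169, 0.1005]
tool_rot: [-180.0, 0.0, 68.1]
force: [0.6, -0.1, -1.4]
grip_width: 0.0004
0.14860427591159772 57.30912879280032
```

View pics/scene4.png

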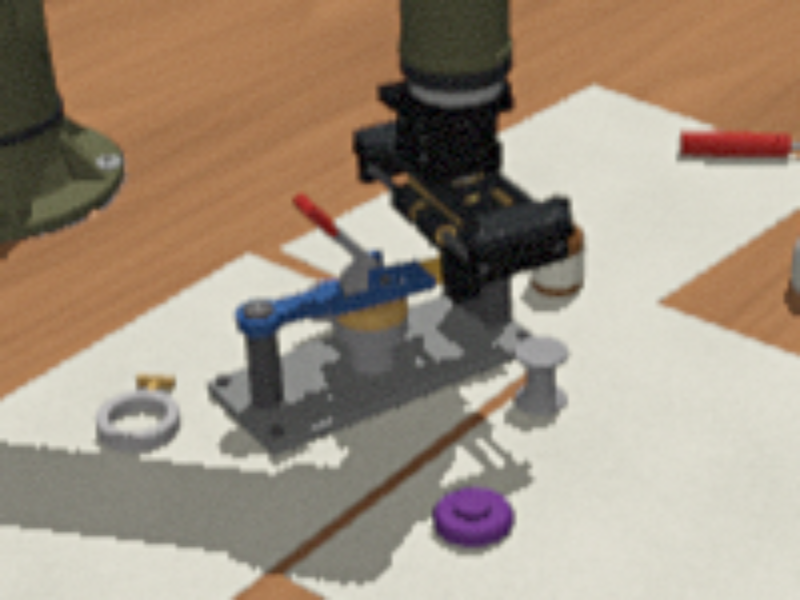

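View pics/wrist4.png

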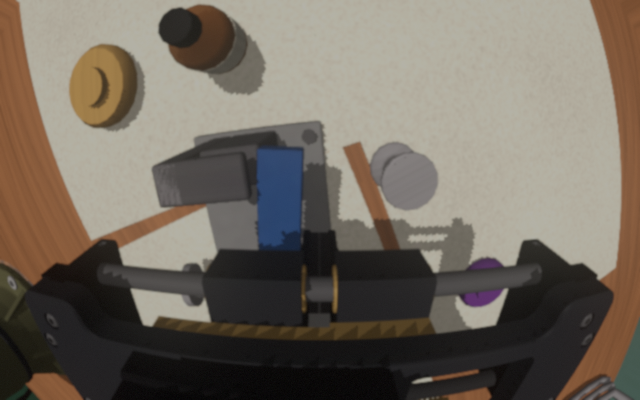

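The strap's end at (280,150) is entering the catch, with about 6° to go. I'll finish slowly while watching the force.

```bash
python3 -m creep '[{"tx":0.0008,"ty":-0.005,"tz":0,"rx":0,"ry":0,"rz":-2},{"tx":0.0008,"ty":-0.005,"tz":0,"rx":0,"ry":0,"rz":-2},{"tx":0,"ty":-0.002,"tz":0,"rx":0,"ry":0,"rz":-1},{"tx":0,"ty":-0.002,"tz":0,"rx":0,"ry":0,"rz":-1},{"tx":0,"ty":0,"tz":0,"rx":0,"ry":0,"rz":0}]'
python3 - <<'E'
from h import *
import cv2
for n in ["wrist"]:
    c=env.read_camera(n); p=c["pixels"]
    cv2.imwrite(f"pics/{n}5.png",p[:,:,::-1])
t=env.get_obs()["tool_pos"]-[.4447,-.1084,0]; print(np.hypot(*t[:2]),np.degrees(np.arctan2(t[1],t[0])))
E
```

```text
time_s: 6.7
tool_pos: [0.5121, 0.023, 0.1005]
tool_rot: [-180.0, 0.0, 74.1]
force: [-0.3, 0.2, 0.1]
grip_width: 0.0002
0.1475433998873745 62.81269063612763
```

View pics/wrist5.png

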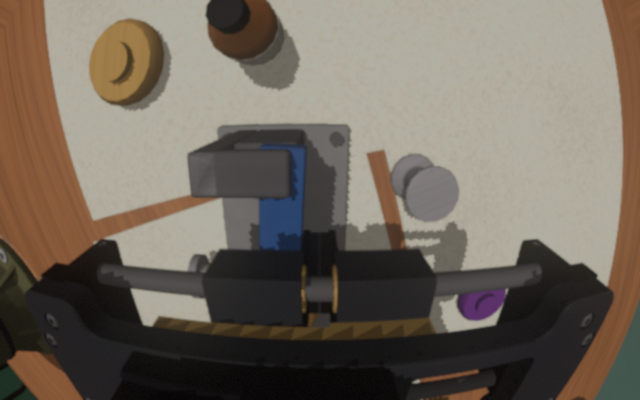

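```bash
python3 -m creep '[{"tx":0,"ty":-0.002,"tz":0,"rx":0,"ry":0,"rz":0},{"tx":0,"ty":-0.002,"tz":0,"rx":0,"ry":0,"rz":0},{"tx":0,"ty":-0.001,"tz":0,"rx":0,"ry":0,"rz":0},{"tx":0,"ty":0,"tz":0,"rx":0,"ry":0,"rz":0}]'
```

```text
time_s: 7.25
tool_pos: [0.5074, 0.0243, 0.1005]
tool_rot: [-180.0, 0.0, 74.1]
force: [0.9, 0.3, 0.6]
grip_width: 0.0003
```

```bash
python3 -m creep '[{"tx":0,"ty":-0.002,"tz":0,"rx":0,"ry":0,"rz":0},{"tx":0,"ty":-0.001,"tz":0,"rx":0,"ry":0,"rz":0},{"tx":0,"ty":-0.001,"tz":0,"rx":0,"ry":0,"rz":0}]'
python3 - <<'E'
from h import *
import cv2
for n in ["wrist"]:
    c=env.read_camera(n); p=c["pixels"]
    cv2.imwrite(f"pics/{n}6.png",p[:,:,::-1])
t=env.get_obs()["tool_pos"]-[.4447,-.1084,0]; print(np.hypot(*t[:2]),np.degrees(np.arctan2(t[1],t[0])))
E
```

```text
time_s: 7.62
tool_pos: [0.5044, 0.0253, 0.1007]
tool_rot: [179.9, -0.0, 74.1]
force: [3.9, -0.6, -1.8]
grip_width: 0.0002
0.146349031272217 65.94129366717378
```

View pics/wrist6.png

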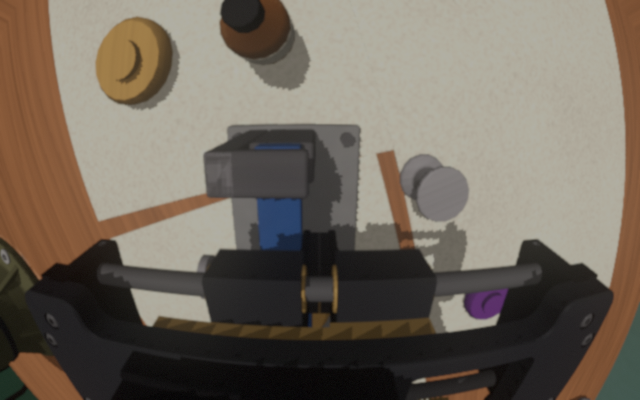

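```bash
python3 -m creep '[{"tx":0,"ty":-0.001,"tz":0,"rx":0,"ry":0,"rz":0},{"tx":0,"ty":-0.001,"tz":0,"rx":0,"ry":0,"rz":0},{"tx":0,"ty":0,"tz":0,"rx":0,"ry":0,"rz":0}]'
```

```text
time_s: 8.05
tool_pos: [0.5042, 0.0252, 0.101]
tool_rot: [179.7, -0.1, 74.1]
force: [7.6, -1.8, -3.7]
grip_width: 0.0006
```

The force rises with no further travel, so the strap is on its stop. I'll back off, rise and check.

```bash
python3 -m creep '[{"tx":0,"ty":0,"tz":0,"rx":0,"ry":0,"rz":0},{"tx":0,"ty":0.01,"tz":0,"rx":0,"ry":0,"rz":0},{"tx":0,"ty":0.02,"tz":0,"rx":0,"ry":0,"rz":0},{"tx":0,"ty":0.01,"tz":-0.03,"rx":0,"ry":0,"rz":0},{"tx":0.02,"ty":0.02,"tz":-0.04,"rx":0,"ry":0,"rz":0},{"tx":0.03,"ty":0.04,"tz":-0.05,"rx":0,"ry":0,"rz":0},{"tx":0.03,"ty":0.04,"tz":-0.03,"rx":0,"ry":0,"rz":0},{"tx":0,"ty":0,"tz":0,"rx":0,"ry":0,"rz":0}]'
python3 - <<'E'
from h import *
import cv2
for n in ["scene","top"]:
    c=env.read_camera(n); p=c["pixels"]
    if n=="scene": p=cv2.resize(p[170:290,210:360],None,fx=5,fy=5,interpolation=cv2.INTER_CUBIC)
    else: p=cv2.resize(p[155:265,260:405],None,fx=5.4,fy=5.4,interpolation=cv2.INTER_CUBIC)
    cv2.imwrite(f"pics/{n}7.png",p[:,:,::-1])
E
```

```text
time_s: 9.05
tool_pos: [0.6556, 0.0645, 0.246]
tool_rot: [179.9, -0.2, 74.2]
force: [-0.1, 0.2, -0.2]
grip_width: 0.0005
```

View pics/scene7.png

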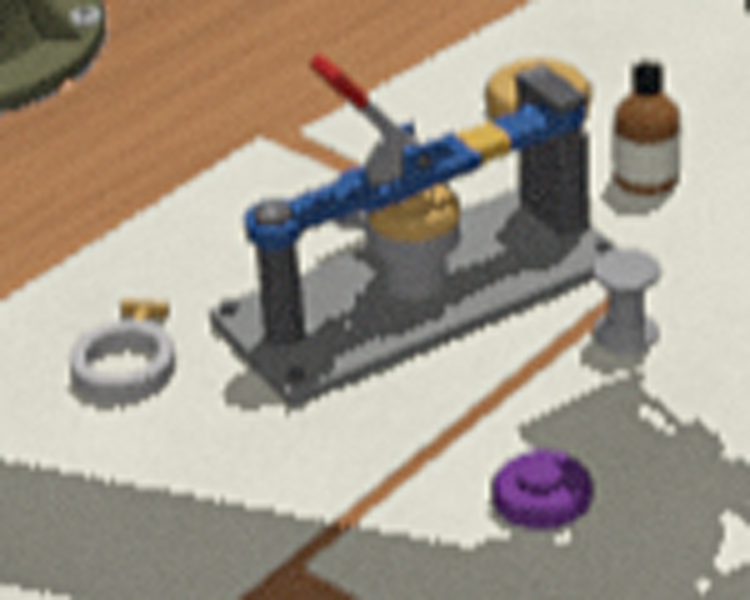

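View pics/top7.png

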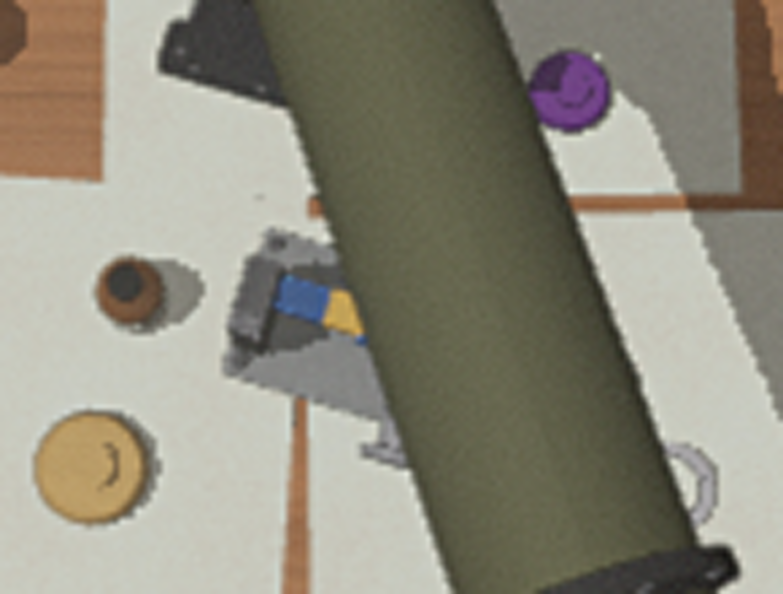

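Run:
```python
from h import *
c=env.read_camera("top"); s=env.read_camera("scene")
pv=np.array([.4447,-.1084])
for nm,m in [("top mark",onplane(c,260+347/5.4-.4,155+313/5.4-.4,.096)),("scene mark",onplane(s,210+485/5-.4,170+139/5-.4,.096))]:
    d=m[:2]-pv; print(nm,m.round(4),np.hypot(*d),np.degrees(np.arctan2(d[1],d[0])))
# lever prediction in scene for angles
a=np.radians(74.2); u=np.array([np.cos(a),np.sin(a),0]); zz=np.array([0,0,1.])
pin=np.array([*pv,0.])+.09*u+.106*zz
for th in (.9,1.0,1.1,1.2,1.3):
    e=-np.cos(th)*u+np.sin(th)*zz; n=np.sin(th)*u+np.cos(th)*zz
    print(th,[((proj(s,pin+k*e+5e-3*n)-[210,170]+.4)*5).round() for k in (.056,.073,.09)], (pin+.073*e+.005*n).round(4))
```

```text
top mark [0.4824 0.0264 0.096 ] 0.13993906383026153 74.3545033360011
scene mark [0.4881 0.0237 0.096 ] 0.13899536052709305 71.81340363132281
0.9 [array([357.,  94.]), array([340.,  80.]), array([321.,  65.])] [ 0.4579 -0.0617  0.1663]
1.0 [array([365.,  87.]), array([349.,  70.]), array([333.,  53.])] [ 0.4596 -0.0557  0.1701]
1.1 [array([372.,  81.]), array([359.,  62.]), array([345.,  42.])] [ 0.4614 -0.0494  0.1733]
1.2 [array([380.,  75.]), array([369.,  54.]), array([358.,  33.])] [ 0.4633 -0.0428  0.1759]
1.3 [array([388.,  70.]), array([380.,  47.]), array([371.,  24.])] [ 0.4652 -0.036   0.1777]
```

Top view puts the mark at 74.35° from the pivot, against 73.5 to 74.3° for the fixture axis, so the strap is home. The lever is still up: the paddle runs (318,60) to (365,100) in the scene crop, about 0.9 rad. I'll move above the lever.

```bash
python3 -m creep '[{"tx":-0.0243,"ty":-0.026,"tz":0,"rx":0,"ry":0,"rz":0},{"tx":-0.0243,"ty":-0.026,"tz":0,"rx":0,"ry":0,"rz":0},{"tx":-0.0243,"ty":-0.026,"tz":0,"rx":0,"ry":0,"rz":0},{"tx":-0.0243,"ty":-0.026,"tz":0,"rx":0,"ry":0,"rz":0},{"tx":-0.0243,"ty":-0.026,"tz":0,"rx":0,"ry":0,"rz":0},{"tx":-0.0243,"ty":-0.026,"tz":0,"rx":0,"ry":0,"rz":0},{"tx":0,"ty":0,"tz":0,"rx":0,"ry":0,"rz":0},{"tx":0,"ty":0,"tz":0,"rx":0,"ry":0,"rz":0}]'
cat >> h.py <<'E'
import cv2
def fx():
    t=env.get_obs()["tool_pos"]; a=np.radians(74.2); d=t[:2]-np.array([.4692,-.0218])
    print("fixture xyz mm",((d@[np.sin(a),-np.cos(a)])*1e3).round(1),((d@[np.cos(a),np.sin(a)])*1e3).round(1),(t[2]*1e3).round(1))
def sc(n):
    p=env.read_camera("scene")["pixels"]; cv2.imwrite(f"pics/s{n}.png",cv2.resize(p[150:270,210:360],None,fx=5,fy=5,interpolation=cv2.INTER_CUBIC)[:,:,::-1])
E
python3 -c "
from h import *
fx();sc(8)"
```

```text
time_s: 10.25
tool_pos: [0.4626, -0.0351, 0.2445]
tool_rot: [180.0, 0.0, 74.0]
force: [0.4, 1.1, -0.1]
grip_width: 0.0004
fixture xyz mm -2.8 -14.7 244.5
```

View pics/s8.png

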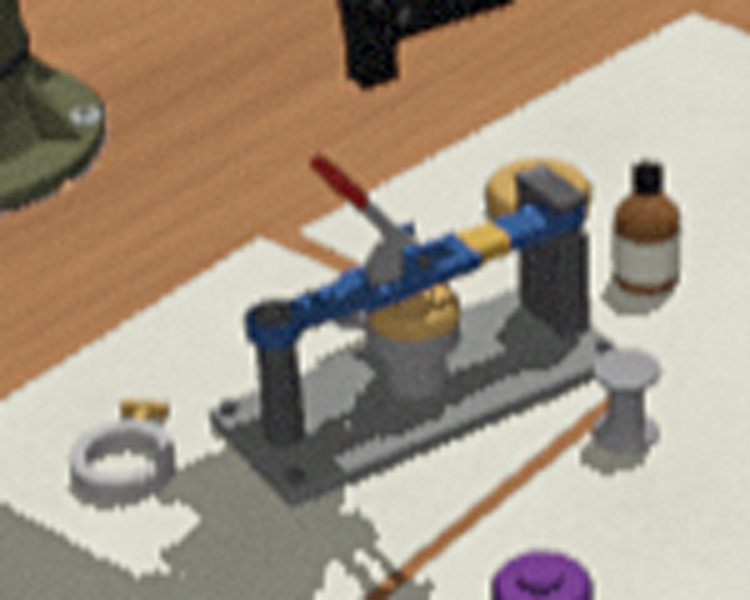

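The fingertip is above and behind the lever (tip at (372,85), paddle below it at (340,180)). I'll descend and nudge toward the paddle.

```bash
python3 -m creep '[{"tx":0,"ty":0.003,"tz":0.025,"rx":0,"ry":0,"rz":0},{"tx":0,"ty":0,"tz":0.023,"rx":0,"ry":0,"rz":0},{"tx":-0.008,"ty":0,"tz":0,"rx":0,"ry":0,"rz":0},{"tx":-0.007,"ty":0,"tz":0,"rx":0,"ry":0,"rz":0},{"tx":0,"ty":0,"tz":0,"rx":0,"ry":0,"rz":0}]'
python3 -c "
from h import *
fx();sc(9)"
```

```text
time_s: 10.92
tool_pos: [0.4623, -0.0508, 0.1977]
tool_rot: [179.9, -0.0, 74.0]
force: [-0.5, 0.3, 1.2]
grip_width: 0.0007
fixture xyz mm 1.3 -29.8 197.7
```

View pics/s9.png

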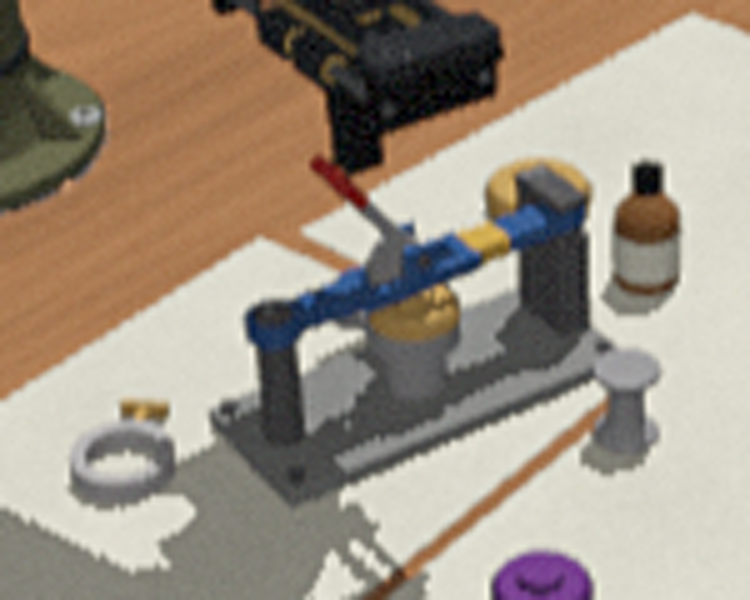

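```bash
python3 -m creep '[{"tx":-0.0034,"ty":0,"tz":0.0048,"rx":0,"ry":0,"rz":0},{"tx":-0.0044,"ty":0,"tz":0.0036,"rx":0,"ry":0,"rz":0},{"tx":-0.0044,"ty":0,"tz":0.0036,"rx":0,"ry":0,"rz":0},{"tx":-0.0038,"ty":0,"tz":0.0042,"rx":0,"ry":0,"rz":0},{"tx":-0.0038,"ty":0,"tz":0.0042,"rx":0,"ry":0,"rz":0},{"tx":-0.0031,"ty":0,"tz":0.0047,"rx":0,"ry":0,"rz":0},{"tx":-0.0031,"ty":0,"tz":0.0047,"rx":0,"ry":0,"rz":0}]'
python3 -c "
from h import *
fx();sc(10)"
```

```text
time_s: 11.85
tool_pos: [0.4546, -0.0754, 0.1666]
tool_rot: [180.0, -0.0, 74.1]
force: [1.9, 0.7, 3.0]
grip_width: 0.0005
fixture xyz mm 0.5 -55.6 166.6
```

View pics/s10.png

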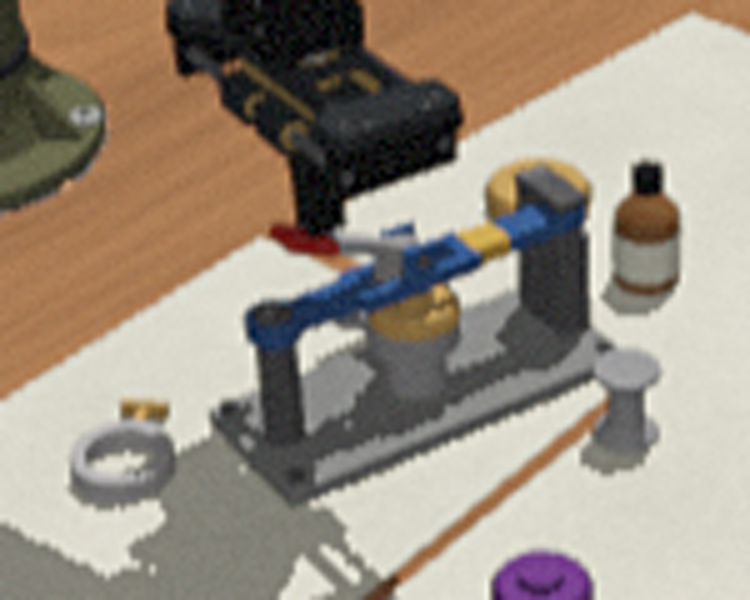

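The lever is following (now at about 0.45 rad, paddle at (305,240) under the fingertip), with a light force. Continuing down.

```bash
python3 -m creep '[{"tx":-0.0024,"ty":0,"tz":0.0051,"rx":0,"ry":0,"rz":0},{"tx":-0.0024,"ty":0,"tz":0.0051,"rx":0,"ry":0,"rz":0},{"tx":-0.0016,"ty":0,"tz":0.0053,"rx":0,"ry":0,"rz":0},{"tx":-0.0016,"ty":0,"tz":0.0053,"rx":0,"ry":0,"rz":0},{"tx":-0.0008,"ty":0,"tz":0.005,"rx":0,"ry":0,"rz":0},{"tx":0,"ty":0,"tz":0.003,"rx":0,"ry":0,"rz":0},{"tx":0,"ty":0,"tz":0,"rx":0,"ry":0,"rz":0}]'
python3 -c "
from h import *
fx()"
```

```text
time_s: 12.78
tool_pos: [0.4518, -0.0837, 0.138]
tool_rot: [-179.9, 0.0, 74.1]
force: [-1.8, 0.7, 4.5]
grip_width: 0.0003
fixture xyz mm 0.1 -64.3 138.0
```

```bash
python3 -m creep '[{"tx":0,"ty":0,"tz":0.001,"rx":0,"ry":0,"rz":0},{"tx":0,"ty":0,"tz":0.001,"rx":0,"ry":0,"rz":0},{"tx":0,"ty":0,"tz":0.001,"rx":0,"ry":0,"rz":0},{"tx":0,"ty":0,"tz":0.001,"rx":0,"ry":0,"rz":0},{"tx":0,"ty":0,"tz":0,"rx":0,"ry":0,"rz":0}]'
python3 -c "
from h import *
fx();sc(11)"
```

```text
time_s: 13.4
tool_pos: [0.4519, -0.084, 0.1362]
tool_rot: [-179.9, 0.1, 74.1]
force: [-7.4, 1.4, 21.8]
grip_width: 0.0002
fixture xyz mm 0.3 -64.5 136.2
```

View pics/s11.png

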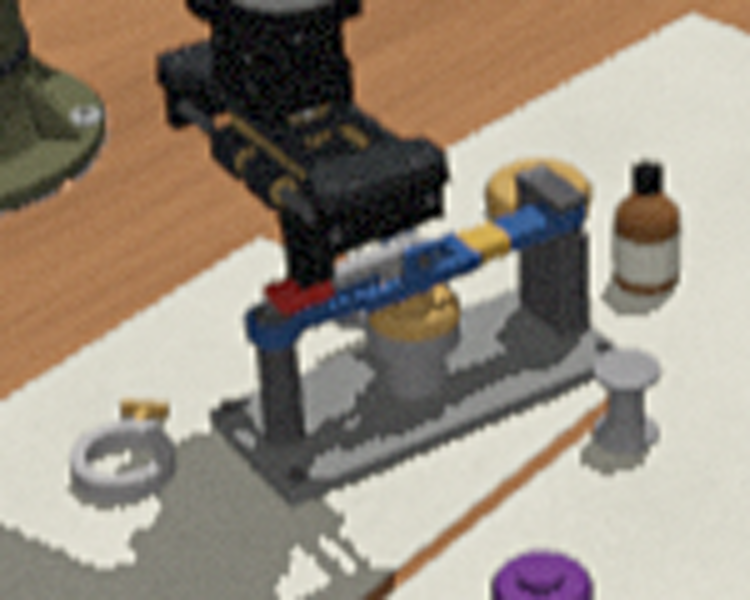

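The force has jumped to 22 N with the tip at 111 mm, exactly the lever's down height. I'll hold a moment, lift straight off, move aside and check.

```bash
python3 -m creep '[{"tx":0,"ty":0,"tz":0,"rx":0,"ry":0,"rz":0},{"tx":0,"ty":0,"tz":-0.004,"rx":0,"ry":0,"rz":0},{"tx":0,"ty":0,"tz":-0.02,"rx":0,"ry":0,"rz":0},{"tx":0,"ty":0,"tz":-0.04,"rx":0,"ry":0,"rz":0},{"tx":0,"ty":0,"tz":-0.04,"rx":0,"ry":0,"rz":0},{"tx":0,"ty":0.04,"tz":-0.03,"rx":0,"ry":0,"rz":0},{"tx":-0.03,"ty":0.04,"tz":0,"rx":0,"ry":0,"rz":0},{"tx":-0.04,"ty":0.04,"tz":0,"rx":0,"ry":0,"rz":0},{"tx":-0.04,"ty":0.04,"tz":0,"rx":0,"ry":0,"rz":0},{"tx":-0.05,"ty":0.02,"tz":0,"rx":0,"ry":0,"rz":0},{"tx":-0.05,"ty":0,"tz":0,"rx":0,"ry":0,"rz":0},{"tx":-0.05,"ty":0,"tz":0,"rx":0,"ry":0,"rz":0},{"tx":0,"ty":0,"tz":0,"rx":0,"ry":0,"rz":0}]'
python3 - <<'E'
from h import *
sc(12)
c=env.read_camera("top"); p=c["pixels"]
cv2.imwrite("pics/top12.png",cv2.resize(p[155:265,260:405],None,fx=5.4,fy=5.4,interpolation=cv2.INTER_CUBIC)[:,:,::-1])
E
```

```text
time_s: 15.08
tool_pos: [0.55, -0.3896, 0.2655]
tool_rot: [-179.7, 0.1, 73.6]
force: [0.2, -0.5, -0.7]
grip_width: 0.0006
```

View pics/s12.png

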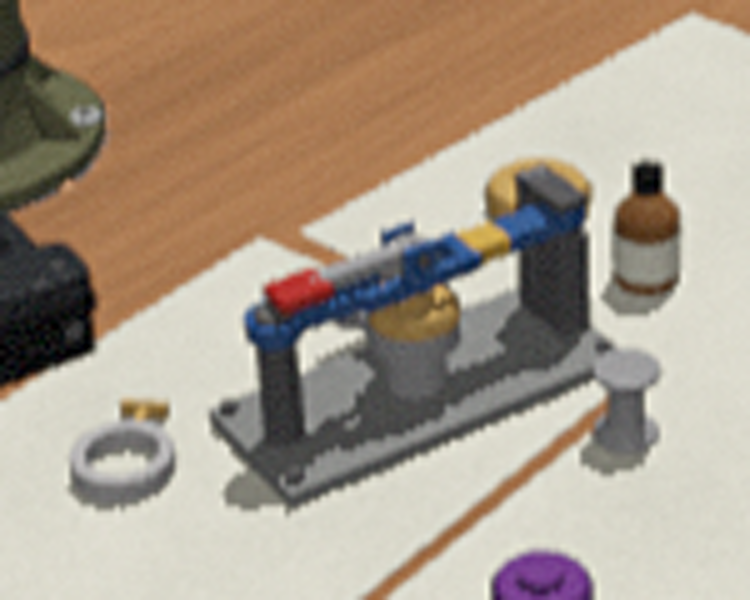

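View pics/top12.png

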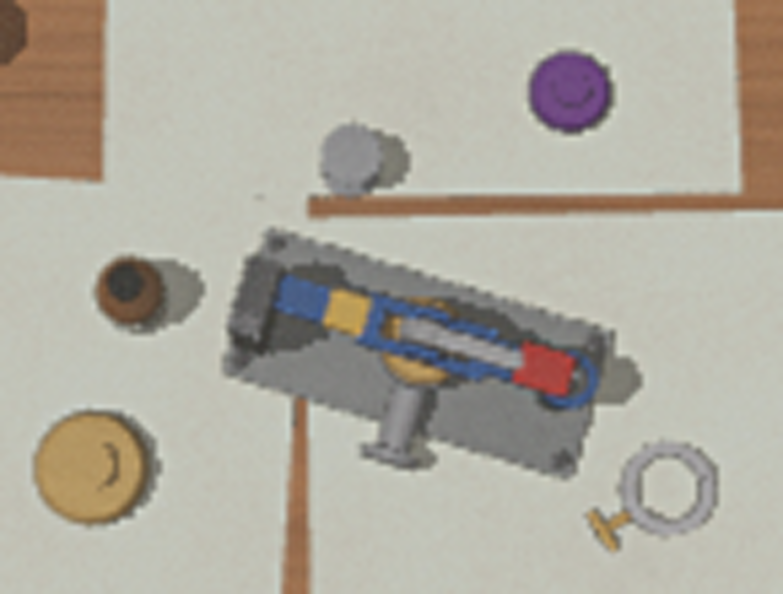

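Run:
```python
from h import *
c=env.read_camera("top"); s=env.read_camera("scene"); pv=np.array([.4447,-.1084])
m=onplane(c,260+348/5.4-.4,155+313/5.4-.4,.096)[:2]-pv; print("strap deg",np.degrees(np.arctan2(m[1],m[0])))
p=onplane(c,260+546/5.4-.4,155+369/5.4-.4,.111); print("paddle",p.round(4),"scene crop px",((proj(s,p)-[210,150]+.4)*5).round(),"from pivot",np.hypot(*(p[:2]-pv)))
print(env.get_obs()["force"]); print(env.sign_off())
```

```text
strap deg 74.2842621209486
paddle [ 0.4483 -0.0924  0.111 ] scene crop px [296. 282.] from pivot 0.016349863532222616
[ 0.24790606  1.20974477 -0.27813586]
the job is handed in; nothing more can be done
None
```

The clamp is closed: the blue strap is home against its stop and the red lever is fully down. I handed the job in at about 15 s of the 51 s allowed. No verdict is reported back, so this rests on my own checks.

**Strap:** I swung it about 52° round with the outside of the closed fingers. At the stop the push force rose to about 8 N with no further travel. From the top camera the strap then measured 74.3°, against 73.5 to 74.3° for the fixture's axis. That is well inside the 0.06 rad allowed.

**Lever:** It was still up, at about 0.9 rad, when the strap reached home. I then pressed the paddle down with the closed fingertips. The force went from 4.5 N to 22 N with the tip at 111 mm, which is the paddle's height when fully down. Seen afterwards from above, its centre is 16 mm from the pivot (17 mm expected), and the scene view agrees.

**Cap and surroundings:** In the final pictures the cap looks seated and level under the strap, though I did not measure its position. The nipple, ring clamp, bottle and purple cap look unmoved. The jar, wrench, screwdriver and valve part were not in those crops, and the arm kept well above the bench near them. The arm ended clear of everything.

**One disagreement:** just after the swing, the scene camera read the strap at 71.8° and the top camera 74.4°. I went with the top camera, because the force at the stop and the strap's end sitting in the catch agreed with it.

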